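# Change a lamp's filter under light and hold the old one up for inspection

### The arm

A 7-joint arm with a two-finger parallel gripper is mounted at the origin on a cart in front of the work surface, level with it; the furniture and walls round the work are solid. World frame = base frame: x ahead of the robot, y to its left, z up, the work surface at z = 0. Lengths are in m, angles in rad, forces in N, time in s.
With the tool pointing down it reaches from about 0.35 to 0.9 m from the base axis. Payload 8.1 kg.
Tool frame: the origin (TCP) lies at the centre of the arm's flange, where the gripper is bolted on; the fingertips stand 178 mm ahead of it and the grasp point (between the pads) lies 159 mm ahead of it; z points along the fingers, y is the line along which they close (so a half turn about z gives the same grasp; the last joint's range is limited). The gripper opens to 92 mm and grips with 3 to 60 N. Pads are 19 mm wide; open, the fingers measure 130 mm over their backs; the gripper's body (75 mm by 190 mm) begins 47 mm behind the grasp point.
Start: joints at [-1.261, 0.434, 0.025, 1.573, -0.012, 1.134, -0.075], TCP at [0.251, 0.572, 0.405] pointing down, gripper open.
Joint ranges: [-2.62, 2.62], [-0.44, 2.09], [-1.27, 1.32], [0.08, 2.57], [-1.32, 4.46], [0.12, 2], [-2.74, 2.74]. Speed limits (rad/s): [2.22, 2.22, 3.01, 3.01, 3.14, 3.14, 3.14].

### API

Orientations are given as a rotation vector (axis times angle).
In Python, from cell import arm gives the robot as it stands. The module is installed in compiled form; this text tells all that it offers.
- The arm moves only by the shell command python3 -m inch 'ROWS' [FORCE]. ROWS is text: rows parted by semicolons, each of 5 numbers parted by spaces: the shift along the tool's x, y, z in m, then the turn about the tool's z in rad, then the finger opening in m, from 0 to 0.0918. In form: x y z roll fingers; .... A call has 1 to 5 rows; each row is the pose to reach, as a shift and turn from the pose commanded when the call began, along the tool's axes at that moment; what a row does not reach only later rows make up. A row lasts 1/10 s, in which the tool goes at most 50 mm and 8.59 degrees, less where a joint would pass 70% of its speed; a pose out of reach is approached as far as the arm can. A call with a gripper value outside its range is refused whole. The fingers move at their own pace and stop on an object; FORCE is the grip in N (left out, the last holds). Time passes only in rows, so rows that repeat a pose let the fingers close. It gives the time, the measured TCP pose, the force, the opening and the grip force at its end, in the units of the state.
- arm.observe(): the state, without advancing time (a new reading comes with each control period).
- arm.get_image(name): name is "scene" or "top"; returns the picture (420x560x3 uint8, red, green, blue); there is no depth.
- arm.get_calibration(name): a dict with "intrinsics" (3x3 intrinsics, pixels), "pose" (4x4, takes a point from camera to world coordinates). Camera axes: x right, y up, looking along -z (the intrinsics and any distortion apply to the point x, -y, -z); pixel columns grow to the right and rows downward; lengths in m; the calibration is good to about 2 mm. A picture is of the moment at which its call begins. get_calibration takes no time and is no camera call.
- arm.sign_off(): hands the job in; it is judged then, once.
Trained networks look in the newest picture that a camera, given by its name, has taken for a name from the list of things; names that differ only in an ending like _2 or _b are one class to them, and where a whole thing is asked for, a point or a joint stands for the part that bears it (a point fixed in the world has none). Each returns a list of dicts, best first, with "conf" (0 to 1); they miss things now and then, are a little off and sometimes report something else, mostly with a low value. They report only what shows in the picture. A call takes as long as a camera call. They do not tell look-alikes from the thing itself.
- arm.look_for(camera, query): "point" ([row, column] in pixels, amid what is visible of it).
- arm.silhouettes(camera, query): "region" (420x560 bool, what is visible of it) and "point" ([row, column] in pixels, amid what is visible of it).
- arm.place_of(camera, query): "point" ([row, column] in pixels: a listed point, or the origin of a listed thing).
The state is a dict: "clock": time; "joints": joint angles; "dq": joint speeds; "joint_efforts": joint torques, N m; "position": TCP position; "ee_rot": TCP orientation; "force": force on the tool from outside, world axes, zero at the start; "ft_torque": the same for the moment, N m; "width": opening from 0.0 (shut) to 1.0 (fully open); "gripper_force": force on a finger pad.
Only numpy, scipy, OpenCV 4.12 (cv2) and the standard library are available. Lean on these libraries where they do the work, as an engineer would, in place of code of your own. Each camera call takes 0.05 s, during which the arm holds its last target. There are 200 camera calls.

### The job

The lamp on the optical rail is on, so its beam must never be left without a green filter: take the spare green filter out of the wooden rack, slide it all the way down into the empty filter mount on the rail (the one next to the detector) and let go of it. Only then draw the old green filter up out of the mount next to the lamp, lift it until it is all well above the lamp house, and tip its glass over to about halfway between upright and flat, as if to inspect it for scratches; finish while still holding it there, still and not put down. Leave the red and the blue filter in the rack.

Things in the scene. Friction and masses are not known exactly. Their poses are not given: they have to be found in the camera images.
- filter_rail: optical rail, fixed, 390 mm long (its y) with lamp, two filter mounts and detector. Origin on the worktop midway between the mounts; beam along y, 62 mm up. Posts of a mount reach x +-46 mm, y +-12 mm from its slot, top z 81 mm. A filter stands in a mount tab up, either face forward, its y along the beam; it rests on the floor by its weight, without a latch, and draws straight up.
- free_slot (a point): floor centre of the empty mount (rail y +28 mm), 30 mm above the worktop; a seated filter's origin lies here; axes as the rail's. Two aluminium posts with facing grooves 10.5 mm wide (y) for the 8 mm frame, 68 mm apart at their bottoms (x) for the 64 mm frame; straight from z 30 to 75 mm, then funnel lips widen each side by about 4.5 mm up to z 81 mm.
- lamp_slot (a point): floor centre of the lamp-side mount (rail y -28 mm), 30 mm above the worktop, made like the empty one; the old filter stands here at the start. Axes as the rail's.
- lamp_house (a point): centre of the top of the white lamp house, 120 mm above the worktop, at rail y -147.5 mm. The house spans rail x -62 to +50, y -224 to -85 mm; its lens barrel reaches to y -61 mm.
- detector (a point): centre of the grey round detector on its black post, 62 mm above the worktop, at rail y +110 mm; it spans rail y 75 to 144 mm, top at z 84 mm.
- filter_rack: beech storage rack, fixed, 84 x 172 mm, 45 mm high; origin in the middle of its underside. Three slots at y -56, 0 and +56 mm, each 12 mm wide (y) and 68 mm long (x), floor at z 10 mm; three filters stand in them tab up, y along the rack's y. Which filter stands in which slot varies.
- spare_filter: framed filter: green glass in a grey frame 64 mm wide (its x), 8 mm thick (its y, the glass normal), 64 mm high; a green grip tab 26 mm wide, 10 mm thick (y), on the middle of the top edge, z 63 to 94. Origin: middle of the underside, z up through the tab. 65 to 115 g; front and back alike. The spare: at the start in one slot of the wooden rack.
- old_filter: framed filter: green glass in a grey frame 64 mm wide (its x), 8 mm thick (its y, the glass normal), 64 mm high; a green grip tab 26 mm wide, 10 mm thick (y), on the middle of the top edge, z 63 to 94. Origin: middle of the underside, z up through the tab. 65 to 115 g; front and back alike. The old one: at the start in the lamp-side mount.
- red_filter: framed filter: red glass in a grey frame 64 mm wide (its x), 8 mm thick (its y, the glass normal), 64 mm high; a red grip tab 26 mm wide, 10 mm thick (y), on the middle of the top edge, z 63 to 94. Origin: middle of the underside, z up through the tab. 65 to 115 g; front and back alike. Stays in the rack.
- blue_filter: framed filter: blue glass in a grey frame 64 mm wide (its x), 8 mm thick (its y, the glass normal), 64 mm high; a blue grip tab 26 mm wide, 10 mm thick (y), on the middle of the top edge, z 63 to 94. Origin: middle of the underside, z up through the tab. 65 to 115 g; front and back alike. Stays in the rack.
Mind the look-alikes: they are no part of the job. What is shaped like the old_filter but yellow is not meant. Leave any yellow look-alike of the spare_filter alone.

How it is judged:
By the outcome, as a careful person would: the job done as asked, in the order asked, and still so for the second after the job is handed in, while the arm keeps its last pose, push and grip.
It also fails if it takes over 54 s, if anything falls off the work surface, if the arm or the gripper's body presses on something with over 40 N, if the wrist force passes 120 N, or if a joint passes its speed limit or range.

## Working session

There is one attempt and no reset: what is moved stays moved. The work goes in short steps, Python scripts to look and compute and a shell command to move; the robot and the scene stay as the last step left them, time stands still between calls to the robot, and variables do not carry over. Pictures are saved under pics/ and viewed, at most 10 in all, crops included, and the job is handed in when it is done.

```bash
mkdir -p pics
python3 - <<'E'
from cell import arm
import cv2,numpy as np
s=arm.observe(); print({k:np.round(v,3).tolist() for k,v in s.items()})
for n in("scene","top"):
    im=arm.get_image(n); cv2.imwrite(f"pics/{n}0.png",im[:,:,::-1])
    c=arm.get_calibration(n); print(n,np.round(c["intrinsics"],1).tolist(),np.round(c["pose"],3).tolist(),[k for k in c])
    for q in("filter_rail","free_slot","lamp_slot","lamp_house","detector","filter_rack","spare_filter","old_filter","red_filter","blue_filter"):
        print(q,[(np.round(d["point"],1).tolist(),round(float(d["conf"]),2)) for d in arm.place_of(n,q)][:5])
E
```

```text
{'clock': 0.0, 'joints': [-1.261, 0.435, 0.025, 1.574, -0.012, 1.134, -0.075], 'dq': [-0.0, 0.001, -0.002, 0.001, -0.0, 0.001, 0.001], 'joint_efforts': [0.001, -66.785, 0.985, -31.445, -0.061, 0.043, 0.0], 'position': [0.251, 0.572, 0.404], 'ee_rot': [-0.644, -3.075, 0.002], 'force': [0.226, 0.375, 0.381], 'ft_torque': [0.059, -0.026, -0.001], 'gripper_force': 0.0, 'width': 1.0}
scene [[544.7, 0.0, 282.0], [0.0, 544.7, 209.2], [0.0, 0.0, 1.0]] [[0.758, 0.263, -0.597, -0.28], [-0.652, 0.31, -0.692, -0.858], [0.003, 0.914, 0.406, 0.601], [0.0, 0.0, 0.0, 1.0]] ['intrinsics', 'pose']
filter_rail [([261.6, 348.9], 0.83)]
free_slot [([242.0, 344.8], 0.78)]
lamp_slot [([256.0, 359.2], 0.58)]
lamp_house [([233.7, 396.3], 0.92)]
detector [([221.6, 322.3], 0.68), ([253.3, 358.9], 0.51)]
filter_rack [([214.5, 214.2], 0.91), ([244.2, 342.6], 0.66)]
spare_filter [([200.2, 200.3], 0.64), ([211.7, 168.0], 0.48)]
old_filter [([293.1, 305.9], 0.93), ([253.4, 357.4], 0.75)]
red_filter [([213.1, 212.7], 0.72), ([207.6, 215.1], 0.56)]
blue_filter [([255.8, 357.8], 0.67), ([211.8, 223.7], 0.64)]
top [[451.3, 0.0, 284.8], [0.0, 451.3, 210.0], [0.0, 0.0, 1.0]] [[-0.015, 0.997, -0.078, 0.356], [-1.0, -0.015, -0.001, 0.029], [-0.003, 0.078, 0.997, 1.382], [0.0, 0.0, 0.0, 1.0]] ['intrinsics', 'pose']
filter_rail [([184.8, 341.7], 0.6)]
free_slot [([185.3, 335.0], 0.82)]
lamp_slot [([188.2, 349.6], 0.98)]
lamp_house [([184.7, 395.7], 0.67)]
detector [([177.3, 306.4], 0.95)]
filter_rack [([214.3, 197.8], 0.85)]
spare_filter [([214.3, 182.9], 0.49), ([247.7, 184.2], 0.42)]
old_filter [([189.1, 351.3], 0.66), ([242.7, 359.3], 0.63)]
red_filter [([208.6, 200.7], 0.51)]
blue_filter [([210.6, 220.7], 0.44)]
```

Run:
```python
import cv2
a=cv2.imread("pics/top0.png")[150:290,140:440]; cv2.imwrite("pics/topc.png",cv2.resize(a,None,fx=2.66,fy=2.66,interpolation=2))
a=cv2.imread("pics/scene0.png")[130:330,140:440]; cv2.imwrite("pics/scenec.png",cv2.resize(a,None,fx=2.66,fy=2.66,interpolation=2))
```

```text
(no output)
```

View pics/topc.png

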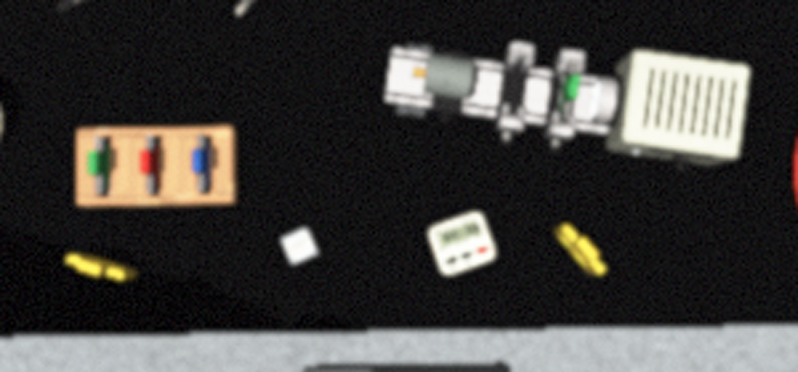

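View pics/scenec.png

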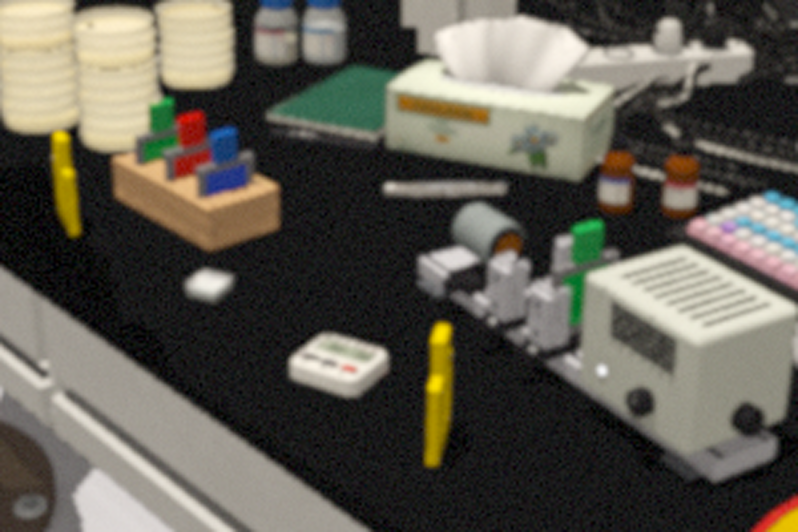

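The spare green is in the leftmost rack slot at top px (row 211, col 177), red is at (211,196) and blue at (211,215). The old green stands beside the lamp at (183,354). The yellow look-alikes are at (250,177) and (243,358). They lie outside the rack and mounts, so I'm ignoring them. The crop confirms the spare is the green one in the rack.

```bash
cat > h.py <<'E'
from cell import arm
import cv2,numpy as np
def ray(n,rc,z):
    c=arm.get_calibration(n);K=c["intrinsics"];P=c["pose"]
    d=P[:3,:3]@np.array([(rc[1]-K[0][2])/K[0][0],-(rc[0]-K[1][2])/K[1][1],-1]);o=P[:3,3]
    return (o+d*(z-o[2])/d[2])[:2]
def proj(n,p):
    c=arm.get_calibration(n);K=c["intrinsics"];P=c["pose"]
    q=P[:3,:3].T@(np.asarray(p)-P[:3,3]);return np.array([K[1][2]-K[1][1]*q[1]/-q[2],K[0][2]+K[0][0]*q[0]/-q[2]])
def hue(im,h0,h1,box,smin=110):
    """sub-pixel centroid of saturated pixels in hue band within box r0,r1,c0,c1"""
    hsv=cv2.cvtColor(im,cv2.COLOR_RGB2HSV).astype(float)
    r0,r1,c0,c1=box;H,S,V=[hsv[r0:r1,c0:c1,i] for i in range(3)]
    Hm=(H>=h0)&(H<=h1) if h0<h1 else (H>=h0)|(H<=h1)
    w=Hm*(S>smin)*(V>60)*(S*V); r,c=np.mgrid[r0:r1,c0:c1]
    return np.array([(w*r).sum(),(w*c).sum()])/w.sum(),int((w>0).sum())
E
python3 - <<'E'
from h import *
im=cv2.imread("pics/top0.png")[:,:,::-1].copy()
for q,h,b,z in(("spare",(45,85),(195,230,160,188),.0885),("red",(170,8),(195,230,180,207),.0885),("blue",(100,130),(195,230,200,230),.0885),("old",(45,85),(165,200,345,365),.1085)):
    p,n=hue(im,*h,b); print(q,p.round(1),n,ray("top",p,z).round(4))
g=im.min(2)
for nm,b,z,t in(("house",(155,220,368,432),.12,185),):
    m=np.zeros_like(g);m[b[0]:b[1],b[2]:b[3]]=(g[b[0]:b[1],b[2]:b[3]]>t); m=cv2.morphologyEx(m,cv2.MORPH_CLOSE,np.ones((7,7)))
    (c,sz,a)=cv2.minAreaRect(cv2.findNonZero(m)); bx=cv2.boxPoints((c,sz,a))
    print(nm,c,sz,a,[ray("top",(v,u),z).round(4).tolist() for u,v in bx])
hsv=cv2.cvtColor(im,cv2.COLOR_RGB2HSV); m=cv2.inRange(hsv,(5,50,120),(25,200,255)); m[:190]=0;m[235:]=0;m[:,:160]=0;m[:,235:]=0
r=cv2.minAreaRect(cv2.findNonZero(m)); print("rack",r,[ray("top",(v,u),.045).round(4).tolist() for u,v in cv2.boxPoints(r)])
for n,q,z,rc in(("top","free",.03,(185.3,335)),("top","lamp",.03,(188.2,349.6)),("top","house",.12,(184.7,395.7)),("top","det",.062,(177.3,306.4)),("top","rail",0,(184.8,341.7)),("top","rack",0,(214.3,197.8)),("scene","free",.03,(242,344.8)),("scene","lamp",.03,(256,359.2)),("scene","house",.12,(233.7,396.3)),("scene","det",.062,(221.6,322.3)),("scene","rail",0,(261.6,348.9)),("scene","rack",0,(214.5,214.2))): print(n,q,ray(n,rc,z).round(4))
cv2.imwrite("pics/rail.png",cv2.resize(im[155:220,280:435,::-1],None,fx=5,fy=5,interpolation=2))
E
```

```text
spare [210.8 175.9] 41 [0.4601 0.3436]
red [210.6 195.3] 68 [0.4601 0.2876]
blue [210.2 214.6] 37 [0.4605 0.2322]
old [182.3 354.4] 30 [ 0.5322 -0.1688]
house (393.0999755859375, 188.3000030517578) (51.47737503051758, 33.94112777709961) 8.130102157592773 [[0.476, -0.1958], [0.5711, -0.2121], [0.5482, -0.3551], [0.4534, -0.338]]
rack ((197.5, 212.0), (30.0, 59.0), 90.0) [[0.5054, 0.3778], [0.5027, 0.202], [0.4133, 0.2024], [0.4159, 0.3773]]
top free [ 0.5349 -0.1221]
top lamp [ 0.5255 -0.1659]
top house [ 0.5221 -0.2829]
top det [ 0.5557 -0.0348]
top rail [ 0.5401 -0.1462]
top rack [0.4556 0.2977]
scene free [ 0.5484 -0.1166]
scene lamp [ 0.5241 -0.1821]
scene house [ 0.5217 -0.2748]
scene det [ 0.5373 -0.0536]
scene rail [ 0.5294 -0.1491]
scene rack [0.4432 0.2563]
```

View pics/rail.png

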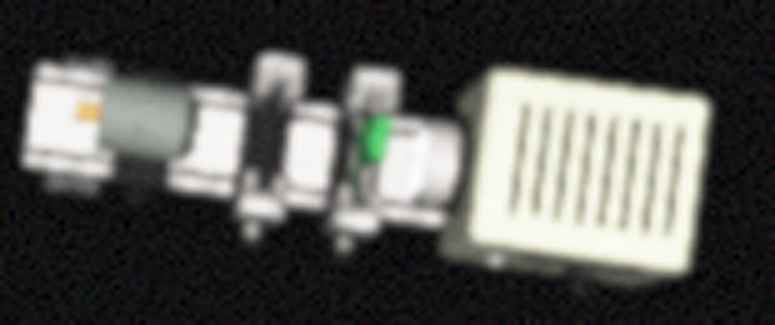

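Run:
```python
from h import *
im=cv2.imread("pics/top0.png"); o=np.array([.5375,-.1415]);a=np.radians(-8.8);R=np.array([[np.cos(a),-np.sin(a)],[np.sin(a),np.cos(a)]])
F=6;r0,c0=155,285
v=cv2.resize(im[r0:r0+65,c0:c0+130],None,fx=F,fy=F,interpolation=2)
def poly(pts,z,col):
    p=np.array([proj("top",[*(o+R@np.array(q)),z]) for q in pts]); p=((p[:,::-1]-[c0,r0]+.5)*F).astype(int); cv2.polylines(v,[p],True,col,1)
def rect(x0,x1,y0,y1,z,col): poly([(x0,y0),(x1,y0),(x1,y1),(x0,y1)],z,col)
for s in(-.028,.028):
    for x in((-.046,-.030),(.030,.046)): rect(*x,s-.012,s+.012,.081,(0,0,255))
rect(-.013,.013,-.033,-.023,.124,(255,0,255)); rect(-.032,.032,-.032,-.024,.094,(255,255,0))
rect(-.062,.05,-.224,-.085,.12,(0,200,255)); rect(-.025,.025,-.195,.195,.0,(255,0,0))
cv2.imwrite("pics/ov.png",v)
```

```text
(no output)
```

View pics/ov.png

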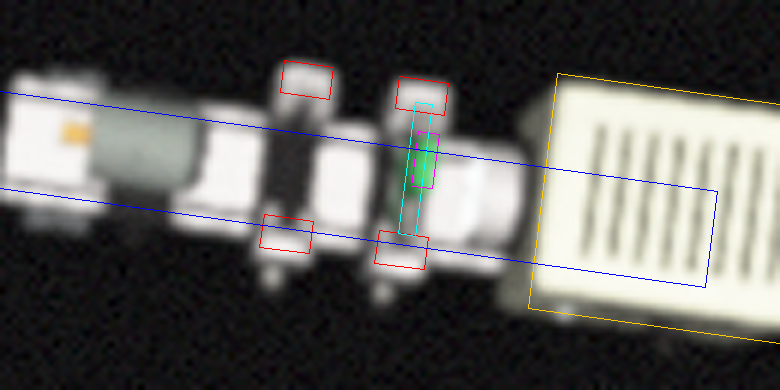

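The overlay fits the rail well with origin ≈(0.537,-0.141) and yaw −8.8°. The moves only allow translation and roll, so I'll tip the old filter by holding it across the tab's width and pivoting it in the pads against the house edge.

```bash
cat >> h.py <<'E'
from scipy.spatial.transform import Rotation as Ro
def go(t,ydir):
    """grasp-point target (world) and direction of tool y (deg, world) -> tool-frame shift and roll; prints"""
    s=arm.observe();R=Ro.from_rotvec(s["ee_rot"]).as_matrix();g=np.array(s["position"])+R[:,2]*.159
    a=np.radians(ydir);d=R.T@np.array([np.cos(a),np.sin(a),0]);roll=np.arctan2(-d[0],d[1]);roll=(roll+np.pi/2)%np.pi-np.pi/2
    print("grasp",g.round(4),"clock",s["clock"],"shift",(R.T@(np.array(t)-g)).round(4),"roll",round(roll,4),"| j7",round(s["joints"][6],2),"x",R[:,0].round(3),"y",R[:,1].round(3),"w",round(s["width"]*91.8,1),"F",np.round(s["force"],1),"gf",round(s["gripper_force"],1))
E
python3 -c "
from h import *
go((.460,.3436,.246),90);go((.460,.3436,.096),90)"
```

```text
grasp [0.2508 0.5725 0.2458] clock 1.1 shift [-0.2835 -0.1257 -0.0003] roll -0.4129 | j7 -0.08 x [-0.916  0.401  0.   ] y [0.401 0.916 0.   ] w 91.8 F [ 0.2  0.1 -0.4] gf 0.0
grasp [0.2508 0.5725 0.2458] clock 1.1 shift [-0.2835 -0.1257  0.1497] roll -0.4129 | j7 -0.08 x [-0.916  0.401  0.   ] y [0.401 0.916 0.   ] w 91.8 F [ 0.2  0.1 -0.4] gf 0.0
```

```bash
python3 -m inch '-0.045 -0.02 0 -0.1 0.04; -0.09 -0.04 0 -0.2 0.04; -0.135 -0.06 0 -0.3 0.04; -0.18 -0.08 0 -0.4129 0.04; -0.225 -0.1 0 -0.4129 0.04' 30; python3 -c "
from h import *
go((.460,.3436,.096),90)"
```

```text
clock: 1.6
position: [0.4179, 0.3889, 0.405]
ee_rot: [-0.006, 3.141, 0.001]
force: [0.7, 0.8, 0.1]
width: 0.613
gripper_force: 0.0
grasp [0.4179 0.389  0.246 ] clock 1.6 shift [-0.0419 -0.0456  0.15  ] roll 0.0041 | j7 0.73 x [-1.    -0.004 -0.   ] y [-0.004  1.     0.   ] w 56.3 F [0.7 0.8 0.1] gf 0.0
```

```bash
python3 -m inch '-0.021 -0.023 0.03 0 0.04; -0.042 -0.0456 0.06 0 0.04; -0.042 -0.0456 0.09 0 0.04; -0.042 -0.0456 0.09 0 0.04'
python3 - <<'E'
from h import *
im=arm.get_image("top"); im2=arm.get_image("scene")
a=cv2.resize(im[170:250,150:240],None,fx=5,fy=5,interpolation=2);b=cv2.resize(im2[120:200,160:220],None,fx=5,fy=5,interpolation=2)
cv2.imwrite("pics/g1.png",np.hstack([a,b])[:,:,::-1]); go((.460,.3436,.096),90)
E
```

```text
clock: 2.0
position: [0.4583, 0.3432, 0.3113]
ee_rot: [-0.003, -3.137, 0.007]
force: [-0.2, -1.0, 0.2]
width: 0.435
gripper_force: 0.0
grasp [0.4583 0.3456 0.1562] clock 2.1 shift [-0.0018 -0.0021  0.0602] roll 0.0008 | j7 0.84 x [-1.    -0.001  0.001] y [-0.001  1.     0.   ] w 39.9 F [ 0.3  0.7 -0.9] gf 0.0
```

View pics/g1.png

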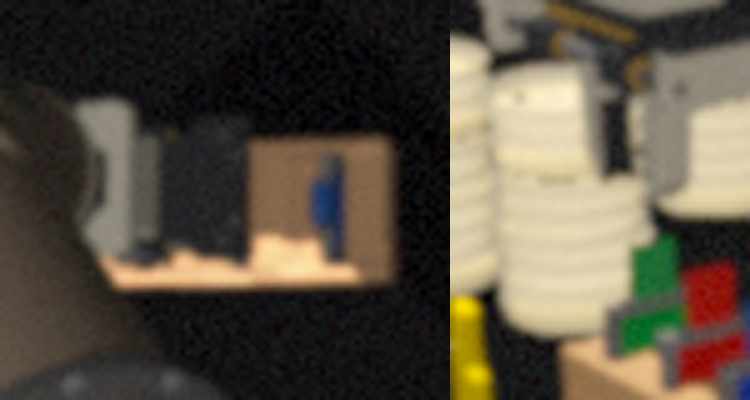

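The left half shows the hand over the green slot. In the right half, the fingers (crop 600 and 665) straddle the green tab (655,260). Descending and gripping.

```bash
python3 -m inch '0 0 0.03 0 0.04; 0 0 0.06 0 0.04; 0 0 0.06 0 0.04; 0 0 0.06 0 0; 0 0 0.06 0 0' 30; python3 -m inch '0 0 0 0 0; 0 0 0 0 0; 0 0 0 0 0' 30;  python3 -c "
from h import *
go((.460,.3436,.246),90)"
```

```text
clock: 2.6
position: [0.4592, 0.3461, 0.257]
ee_rot: [-0.001, 3.139, 0.004]
force: [-0.5, 0.3, -0.4]
width: 0.308
gripper_force: 0.0
clock: 2.9
position: [0.459, 0.3452, 0.2558]
ee_rot: [0.0, 3.14, 0.001]
force: [-0.9, -1.0, 5.7]
width: 0.106
gripper_force: 30.0
grasp [0.4592 0.3453 0.0968] clock 2.9 shift [-0.001  -0.0016 -0.1492] roll -0.0001 | j7 0.84 x [-1.     0.    -0.001] y [0.    1.    0.001] w 9.8 F [-0.9 -1.   5.7] gf 30.0
```

```bash
python3 -m inch '0 0 -0.02 0 0; 0 0 -0.06 0 0; 0 0 -0.11 0 0; 0 0 -0.16 0 0; 0 0 -0.19 0 0' 30
python3 - <<'E'
from h import *
im=arm.get_image("top"); im2=arm.get_image("scene")
go((.5415,-.113,.286),90-8.8)
cv2.imwrite("pics/g2.png",cv2.resize(im2[40:240,120:360],None,fx=3,fy=3)[:,:,::-1])
E
```

```text
clock: 3.4
position: [0.4589, 0.345, 0.4491]
ee_rot: [0.0, 3.138, 0.005]
force: [0.0, 0.2, -0.1]
width: 0.109
gripper_force: 30.0
grasp [0.4604 0.3464 0.291 ] clock 3.5 shift [-0.0811 -0.4594  0.0028] roll 0.1534 | j7 0.84 x [-1.     0.    -0.006] y [0.    1.    0.006] w 10.0 F [ 0.4 -0.6 -0.6] gf 30.0
```

View pics/g2.png

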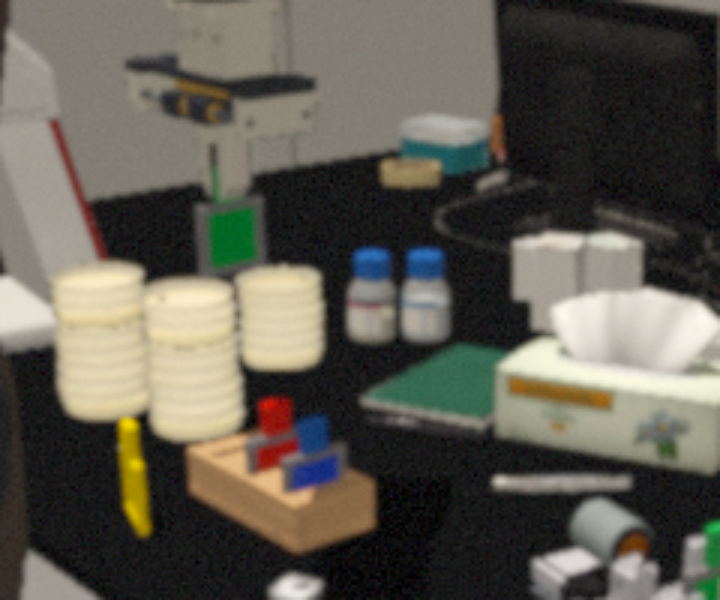

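The spare (scene crop (233,240)) hangs upright in the grip; red and blue remain in the rack. Moving over the free mount.

```bash
python3 -m inch '-0.008 -0.045 0 0.03 0; -0.016 -0.09 0 0.06 0; -0.024 -0.135 0 0.09 0; -0.032 -0.18 0 0.12 0; -0.04 -0.225 0 0.1536 0'; python3 -m inch '-0.002 -0.045 0 0 0; -0.004 -0.09 0 0 0; -0.006 -0.135 0 0 0; -0.006 -0.18 0 0 0; -0.006 -0.2 0 0 0'; python3 -m inch '0 0 0 0 0; 0 0 0 0 0'
python3 - <<'E'
from h import *
im=arm.get_image("scene"); go((.5415,-.113,.286),90-8.8)
s=arm.observe();R=Ro.from_rotvec(s["ee_rot"]).as_matrix();g=np.array(s["position"])+R[:,2]*.159
e=proj("scene",g-[0,0,.054]); b=[int(e[0])-30,int(e[0])+30,int(e[1])-30,int(e[1])+30]
print("glass expected",e,"seen",hue(im,45,85,b), "x+5mm",proj("scene",g-[-.005,0,.054])-e,"z-5mm",proj("scene",g-[0,0,.059])-e)
cv2.imwrite("pics/g3.png",cv2.resize(im[max(e.astype(int)[0]-80,0):e.astype(int)[0]+120,250:450],None,fx=3,fy=3)[:,:,::-1])
E
```

```text
clock: 4.0
position: [0.4984, 0.1181, 0.4439]
ee_rot: [-0.243, -3.131, 0.001]
force: [1.4, 0.3, -0.1]
width: 0.108
gripper_force: 30.0
clock: 4.5
position: [0.4725, -0.0829, 0.444]
ee_rot: [-0.249, -3.13, 0.002]
force: [0.3, 0.4, -1.1]
width: 0.104
gripper_force: 30.0
clock: 4.7
position: [0.4738, -0.0784, 0.4441]
ee_rot: [-0.242, -3.131, -0.001]
force: [0.2, 0.9, -0.6]
width: 0.107
gripper_force: 30.0
grasp [ 0.4739 -0.0776  0.2851] clock 4.75 shift [-0.0722 -0.0247 -0.0009] roll 0.0008 | j7 1.53 x [-0.988  0.152  0.001] y [0.152 0.988 0.   ] w 9.9 F [ 0.5  0.6 -1.5] gf 30.0
glass expected [160.59980551 311.40023952] seen (array([161.67430154, 310.42527129]), 458) x+5mm [-0.49891826  1.73055066] z-5mm [ 2.26570216 -0.05981443]
```

View pics/g3.png

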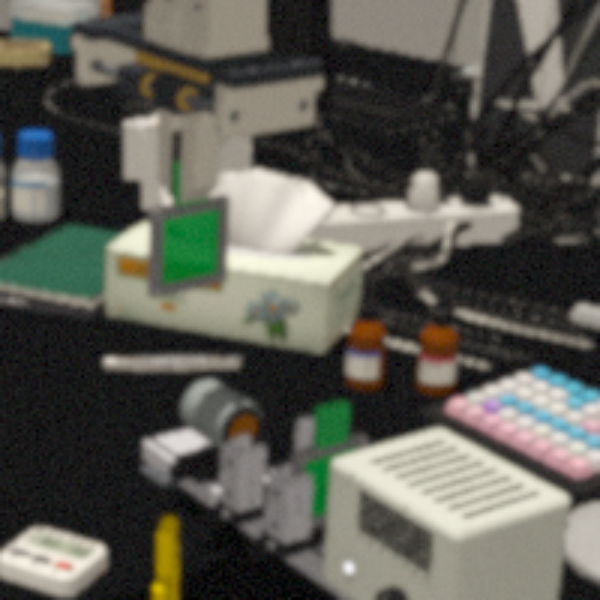

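```bash
python3 -m inch '-0.03 -0.01 0 0 0; -0.06 -0.02 0 0 0; -0.072 -0.0247 0.04 0 0; -0.072 -0.0247 0.09 0 0; -0.072 -0.0247 0.105 0 0';python3 -m inch '0 0 0 0 0; 0 0 0 0 0'
python3 - <<'E'
from h import *
im=arm.get_image("scene"); top=arm.get_image("top");go((.5415,-.113,.116),90-8.8)
cv2.imwrite("pics/g4.png",np.hstack([cv2.resize(im[180:280,300:400],None,fx=4,fy=4,interpolation=2),cv2.resize(top[140:240,290:390],None,fx=4,fy=4,interpolation=2)])[:,:,::-1])
E
```

```text
clock: 5.25
position: [0.5404, -0.1119, 0.3346]
ee_rot: [-0.237, -3.125, -0.001]
force: [-1.0, 0.4, -0.9]
width: 0.108
gripper_force: 30.0
clock: 5.45
position: [0.542, -0.1129, 0.3401]
ee_rot: [0.238, 3.133, 0.0]
force: [-0.6, -0.1, -0.3]
width: 0.105
gripper_force: 30.0
grasp [ 0.5426 -0.1134  0.1822] clock 5.55 shift [0.0014 0.0002 0.0662] roll 0.0011 | j7 1.66 x [-0.988  0.152 -0.003] y [0.152 0.988 0.   ] w 9.8 F [-0.1  0.4 -1. ] gf 30.0
```

View pics/g4.png

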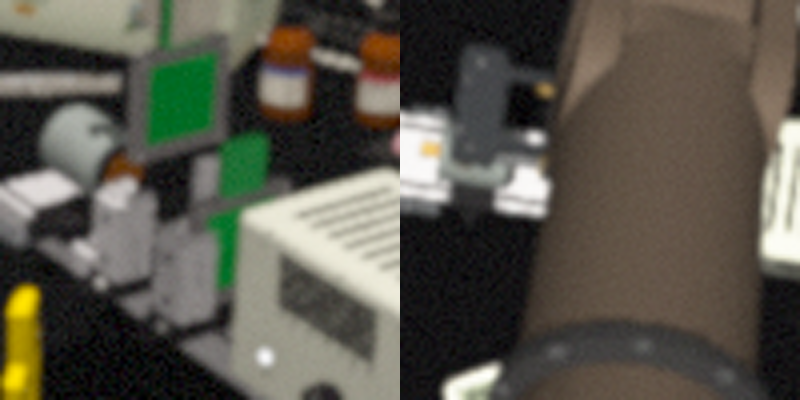

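The spare hangs directly above the free mount's posts, with its bottom corners at (140,155) and (228,130) over posts at (120,190). Lowering it.

```bash
python3 -m inch '0 0 0.012 0 0; 0 0 0.02 0 0; 0 0 0.028 0 0; 0 0 0.036 0 0; 0 0 0.036 0 0';python3 -c "
from h import *
go((.5415,-.113,.116),90-8.8)"
```

```text
clock: 6.05
position: [0.5409, -0.1143, 0.3025]
ee_rot: [-0.242, -3.131, 0.001]
force: [-0.6, -2.2, -1.9]
width: 0.107
gripper_force: 30.0
grasp [ 0.5407 -0.1143  0.1435] clock 6.05 shift [-0.0007  0.0014  0.0275] roll -0.0005 | j7 1.68 x [-0.988  0.153  0.002] y [ 0.153  0.988 -0.001] w 9.8 F [-0.6 -2.2 -1.9] gf 30.0
```

Into the groove with ~2 N side force. Continuing.

```bash
python3 -m inch '0 0 0.008 0 0; 0 0 0.016 0 0; 0 0 0.022 0 0; 0 0 0.022 0 0';python3 -m inch '0 0 0.003 0 0; 0 0 0.006 0 0; 0 0 0.006 0 0'; python3 -c "
from h import *
go((.5415,-.113,.116),90-8.8)"
```

```text
clock: 6.45
position: [0.5412, -0.1143, 0.2806]
ee_rot: [-0.242, -3.131, 0.001]
force: [-1.6, -3.4, -3.9]
width: 0.105
gripper_force: 30.0
clock: 6.75
position: [0.5411, -0.1143, 0.2755]
ee_rot: [-0.242, -3.131, 0.001]
force: [-3.0, -4.0, -1.9]
width: 0.111
gripper_force: 30.0
grasp [ 0.541  -0.1144  0.1165] clock 6.75 shift [-0.0003  0.0014  0.0005] roll -0.0005 | j7 1.69 x [-0.988  0.153  0.001] y [ 0.153  0.988 -0.   ] w 10.2 F [-3.  -4.  -1.9] gf 30.0
```

```bash
python3 -m inch '0 0 0.001 0 0; 0 0 0.002 0 0; 0 0 0.003 0 0; 0 0 0.003 0 0'; python3 -c "
from h import *
go((.5415,-.113,.116),90-8.8)"
```

```text
clock: 7.15
position: [0.542, -0.1145, 0.2741]
ee_rot: [0.242, 3.13, -0.0]
force: [-5.2, -3.7, 14.0]
width: 0.109
gripper_force: 30.0
grasp [ 0.5423 -0.1146  0.1151] clock 7.15 shift [ 0.0011  0.0014 -0.0009] roll -0.0005 | j7 1.69 x [-0.988  0.153 -0.002] y [ 0.153  0.988 -0.   ] w 10.0 F [-5.2 -3.7 14. ] gf 30.0
```

Floor contact (14 N upward at the expected height). Releasing and rising.

```bash
python3 -m inch '0 0 0 0 0.035; 0 0 0 0 0.035; 0 0 0 0 0.035; 0 0 0 0 0.035'; python3 -m inch '0 0 -0.02 0 0.035; 0 0 -0.06 0 0.04; 0 0 -0.1 0 0.05; 0 0 -0.11 0 0.05; 0 0 -0.11 0 0.05'
python3 - <<'E'
from h import *
im=arm.get_image("scene"); go((.533,-.168,.226),-8.8)
cv2.imwrite("pics/g5.png",cv2.resize(im[180:280,300:400],None,fx=5,fy=5,interpolation=2)[:,:,::-1])
E
```

```text
clock: 7.55
position: [0.5417, -0.1136, 0.2726]
ee_rot: [0.24, 3.132, 0.0]
force: [0.0, 0.3, 0.8]
width: 0.37
gripper_force: 0.0
clock: 8.05
position: [0.542, -0.114, 0.3844]
ee_rot: [0.24, 3.129, 0.0]
force: [-0.5, 0.5, -0.3]
width: 0.542
gripper_force: 0.0
grasp [ 0.5416 -0.1137  0.2237] clock 8.1 shift [ 0.0002 -0.0549 -0.0023] roll -1.5705 | j7 1.65 x [-0.988  0.153 -0.001] y [0.153 0.988 0.   ] w 49.8 F [ 0.9  0.3 -0.2] gf 0.0
```

View pics/g5.png

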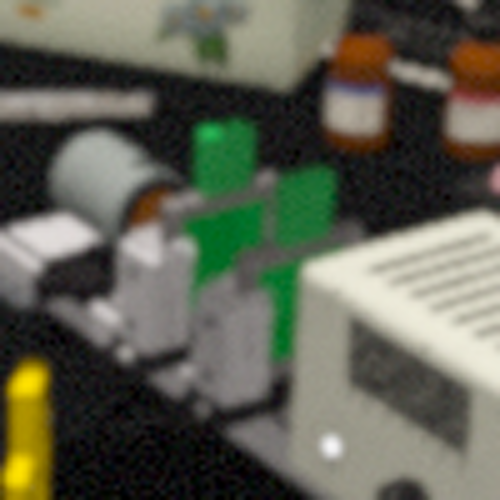

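Both green filters now stand at the same height in the mounts (tabs at crop (225,155) and (305,205)), so the spare is fully seated. Next I turn the hand 90° over the old filter.

```bash
python3 -m inch '0 -0.011 0 -0.149 0.05; 0 -0.022 0 -0.298 0.05; 0 -0.033 0 -0.447 0.05; 0 -0.044 0 -0.596 0.05; 0 -0.056 0 -0.745 0.05'; python3 -m inch '0 0 0 -0.149 0.05; 0 0 0 -0.298 0.05; 0 0 0 -0.447 0.05; 0 0 0 -0.596 0.05; 0 0 0 -0.745 0.05'; python3 -m inch '0 0 0 -0.08 0.05; 0 0 0 -0.08 0.05';  python3 -c "
from h import *
go((.533,-.169,.117),-8.8)"
```

```text
clock: 8.6
position: [0.5324, -0.1693, 0.3804]
ee_rot: [0.925, -2.999, -0.003]
force: [0.4, 0.2, -0.1]
width: 0.542
gripper_force: 0.0
clock: 9.1
position: [0.5325, -0.1676, 0.3767]
ee_rot: [1.741, -2.599, -0.016]
force: [0.3, 0.0, -1.3]
width: 0.54
gripper_force: 0.0
clock: 9.3
position: [0.5323, -0.1689, 0.3767]
ee_rot: [1.84, -2.534, -0.02]
force: [0.6, -0.6, -0.6]
width: 0.544
gripper_force: 0.0
grasp [ 0.5298 -0.1682  0.2178] clock 9.3 shift [-0.0003 -0.0049  0.1007] roll -0.1607 | j7 2.73 x [-0.309 -0.951  0.001] y [-0.951  0.309  0.016] w 49.9 F [ 0.6 -0.6 -0.6] gf 0.0
```

Joint 7 hit its limit that way, so I'm turning the other way (+2.98 rad).

```bash
for i in 1 2 3 ; do python3 -m inch '0 0 0 0.149 0.05; 0 0 0 0.298 0.05; 0 0 0 0.447 0.05; 0 0 0 0.596 0.05; 0 0 0 0.745 0.05' >/dev/null; done; python3 -m inch '0 0 0 0.149 0.05; 0 0 0 0.298 0.05; 0 0 0 0.447 0.05; 0 0 0 0.596 0.05; 0 0 0 0.7 0.05';  python3 -c "
from h import *
go((.533,-.169,.117),-8.8)"
```

```text
clock: 11.3
position: [0.5327, -0.1683, 0.3778]
ee_rot: [-2.341, -2.08, 0.017]
force: [-0.3, 0.4, 0.3]
width: 0.544
gripper_force: 0.0
grasp [ 0.5304 -0.1682  0.2188] clock 11.3 shift [-0.0003  0.0041  0.1017] roll 0.0359 | j7 0.07 x [ 0.117  0.993 -0.001] y [ 0.993 -0.117 -0.014] w 50.0 F [-0.3  0.4  0.3] gf 0.0
```

```bash
python3 -m inch '0 0.003 0.04 0.036 0.05; 0 0.003 0.06 0.036 0.05; 0 0.003 0.08 0.036 0.05; 0 0.003 0.08 0.036 0.05'
python3 - <<'E'
from h import *
im=arm.get_image("scene"); go((.533,-.169,.117),-8.8)
cv2.imwrite("pics/g6.png",cv2.resize(im[160:270,300:420],None,fx=5,fy=5,interpolation=2)[:,:,::-1])
E
```

```text
clock: 11.7
position: [0.5335, -0.1685, 0.2955]
ee_rot: [-2.369, -2.044, 0.022]
force: [-0.2, 0.3, 0.0]
width: 0.544
gripper_force: 0.0
grasp [ 0.5315 -0.1686  0.1382] clock 11.75 shift [-0.0002  0.0019  0.0212] roll 0.0069 | j7 0.03 x [ 0.146  0.989 -0.002] y [ 0.989 -0.146 -0.017] w 50.0 F [-0.3  0.1  0.3] gf 0.0
```

View pics/g6.png

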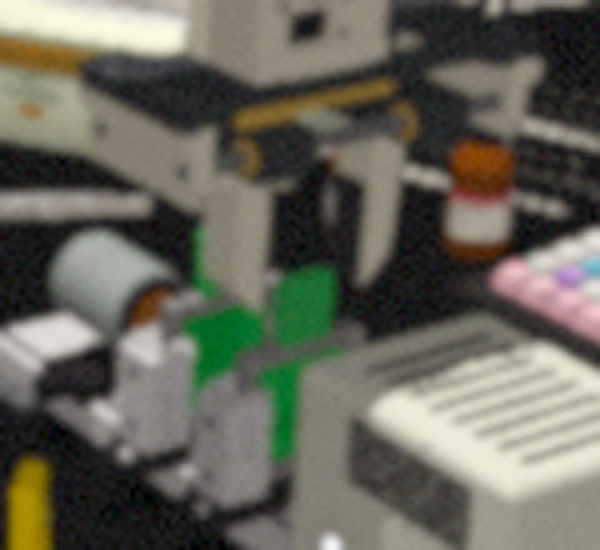

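The fingers (crop (245,300) and (370,285)) straddle the old filter's tab (305,290) across its width. Descending and gripping.

```bash
python3 -m inch '0 0.001 0.01 0.007 0.05; 0 0.001 0.0205 0.007 0.05; 0 0.001 0.0205 0.007 0.05; 0 0.001 0.0205 0.007 0; 0 0.001 0.0205 0.007 0' 30; python3 -m inch '0 0 0 0 0; 0 0 0 0 0; 0 0 0 0 0';  python3 -c "
from h import *
go((.533,-.169,.247),-8.8)"
```

```text
clock: 12.25
position: [0.5357, -0.1691, 0.2784]
ee_rot: [-2.377, -2.04, 0.016]
force: [-0.3, 0.5, -0.3]
width: 0.42
gripper_force: 0.0
clock: 12.55
position: [0.5357, -0.169, 0.2784]
ee_rot: [-2.377, -2.041, 0.016]
force: [0.0, -0.0, 2.7]
width: 0.283
gripper_force: 30.0
grasp [ 0.5336 -0.1691  0.1194] clock 12.55 shift [-0.0003 -0.0023 -0.1276] roll 0.0015 | j7 0.02 x [ 0.151  0.988 -0.002] y [ 0.988 -0.151 -0.013] w 25.9 F [ 0.  -0.   2.7] gf 30.0
```

```bash
python3 -m inch '0 0 -0.015 0 0; 0 -0.0005 -0.04 0 0; 0 -0.001 -0.07 0 0; 0 -0.0015 -0.1 0 0; 0 -0.002 -0.14 0 0' 30
python3 - <<'E'
from h import *
im=arm.get_image("scene"); go((.533,-.169,.119),-8.8)
cv2.imwrite("pics/g7.png",cv2.resize(im[100:270,280:450],None,fx=3.4,fy=3.4,interpolation=2)[:,:,::-1])
E
```

```text
clock: 13.05
position: [0.5349, -0.1685, 0.4181]
ee_rot: [-2.375, -2.039, 0.019]
force: [0.8, 0.1, -1.7]
width: 0.28
gripper_force: 30.0
grasp [ 0.5354 -0.1691  0.2666] clock 13.1 shift [ 1.000e-04 -1.400e-03  1.476e-01] roll 0.0015 | j7 0.04 x [ 0.152  0.988 -0.003] y [ 0.988 -0.152 -0.006] w 25.8 F [ 3.3 -0.6  3.8] gf 30.0
```

View pics/g7.png

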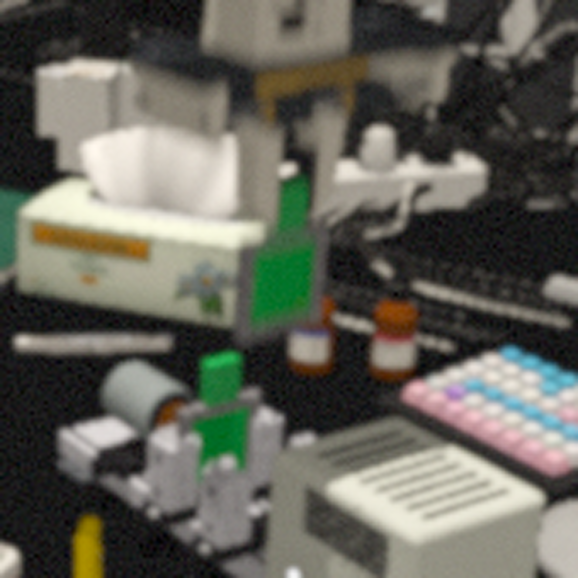

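The old filter is held upright above the lamp house, and the spare is seated below it (crop (222,420)). That was my eleventh picture, one over the allowance, so from here I use numbers only. Next I bring it to the house edge.

```bash
python3 -m inch '-0.02 0 0 0 0; -0.042 0 0.02 0 0; -0.042 0 0.05 0 0; -0.042 0 0.0695 0 0; -0.042 0 0.0695 0 0' 30; python3 -m inch '0 0 0 0 0; 0 0 0 0 0' 12; python3 -c "
from h import *
ey=np.array([.153,.988]);lam=np.array([.533,-.169])
s=arm.observe();R=Ro.from_rotvec(s['ee_rot']).as_matrix();g=np.array(s['position'])+R[:,2]*.159
print('u',-(g[:2]-lam)@ey-.057,'z',g[2]-.12); go((.533,-.169,.119),-8.8)"
```

```text
clock: 13.6
position: [0.527, -0.21, 0.3458]
ee_rot: [-2.373, -2.037, 0.021]
force: [-0.2, 0.5, -0.0]
width: 0.283
gripper_force: 30.0
clock: 13.8
position: [0.5287, -0.2101, 0.3499]
ee_rot: [-2.378, -2.042, 0.015]
force: [-0.2, -0.5, -1.0]
width: 0.285
gripper_force: 12.0
u -0.01529489210659004 z 0.0708850672734049
grasp [ 0.5268 -0.2102  0.1909] clock 13.8 shift [0.0419 0.0008 0.0718] roll 0.0018 | j7 0.11 x [ 0.151  0.989 -0.002] y [ 0.988 -0.151 -0.012] w 26.2 F [-0.2 -0.5 -1. ] gf 12.0
```

```bash
python3 -m inch '-0.011 0 0 0 0; -0.018 0 0.0005 0 0; -0.0295 0 0.002 0 0; -0.0295 0 0.002 0 0' 12
python3 - <<'E'
from h import *
go((.533,-.169,.119),-8.8)
im=arm.get_image("scene");s=arm.observe();R=Ro.from_rotvec(s["ee_rot"]).as_matrix();g=np.array(s["position"])+R[:,2]*.159
ey=np.array([.153,.988,0])
for th in(0,15,30): t=np.radians(th); print(th,proj("scene",g+.055*(ey*np.sin(t)-np.array([0,0,np.cos(t)]))).round(1))
e=proj("scene",g-[0,0,.055]).astype(int); print(hue(im,45,85,[e[0]-8,e[0]+20,e[1]-30,e[1]+30]))
E
```

```text
clock: 14.2
position: [0.5232, -0.2416, 0.3468]
ee_rot: [-2.38, -2.038, 0.018]
force: [-0.5, -0.6, -1.0]
width: 0.282
gripper_force: 12.0
grasp [ 0.521  -0.2418  0.1878] clock 14.2 shift [0.074  0.0015 0.0686] roll -0.0011 | j7 0.17 x [ 0.154  0.988 -0.003] y [ 0.988 -0.154 -0.013] w 25.8 F [-0.5 -0.6 -1. ] gf 12.0
0 [222.4 383.2]
15 [219.  378.5]
30 [214.2 374.4]
(array([220.28592106, 379.1284634 ]), 196)
```

```bash
python3 -m inch '-0.0075 0 0.002 0 0; -0.015 0 0.005 0 0; -0.022 0 0.010 0 0; -0.031 0 0.0165 0 0; -0.031 0 0.0165 0 0' 12
cat >> h.py <<'E'
def tilt():
    im=arm.get_image("scene");s=arm.observe();R=Ro.from_rotvec(s["ee_rot"]).as_matrix();g=np.array(s["position"])+R[:,2]*.159
    ey=np.array([.153,.988,0])
    for th in(0,15,30,40,50,60): t=np.radians(th); print(th,proj("scene",g+.055*(ey*np.sin(t)-np.array([0,0,np.cos(t)]))).round(1))
    m=cv2.inRange(cv2.cvtColor(im,cv2.COLOR_RGB2HSV),(45,100,60),(85,255,255));e=proj("scene",g).astype(int)
    n,l,st,c=cv2.connectedComponentsWithStats(m)
    for i in range(1,n):
        if st[i,4]>25: print("blob rc",c[i][::-1].round(1),"bbox c,r,w,h,area",st[i].tolist())
    print("pivot px",e)
E
python3 -c "
from h import *
go((.533,-.169,.119),-8.8);tilt()"
```

```text
clock: 14.75
position: [0.5181, -0.2716, 0.3291]
ee_rot: [-2.378, -2.038, 0.019]
force: [-0.2, -0.2, -0.3]
width: 0.283
gripper_force: 12.0
grasp [ 0.5156 -0.2716  0.1701] clock 14.75 shift [0.1042 0.0023 0.0508] roll -0.0004 | j7 0.22 x [ 0.153  0.988 -0.003] y [ 0.988 -0.153 -0.015] w 26.0 F [-0.2 -0.2 -0.3] gf 12.0
0 [236.  392.6]
15 [232.4 387.8]
30 [227.4 383.6]
40 [223.5 381.2]
50 [219.3 379.2]
60 [214.8 377.7]
blob rc [166.4 269.7] bbox c,r,w,h,area [247, 155, 41, 23, 589]
blob rc [210.4 344.4] bbox c,r,w,h,area [338, 203, 14, 16, 183]
blob rc [213.7 398.4] bbox c,r,w,h,area [395, 210, 9, 9, 60]
blob rc [227.5 345.4] bbox c,r,w,h,area [337, 220, 16, 17, 182]
pivot px [210 395]
```

```bash
python3 -m inch '0 0 0 0 0; 0 0 0 0 0' 50; python3 -m inch '0 0 -0.02 0 0; 0 -0.0005 -0.05 0 0; 0 -0.001 -0.08 0 0; 0 -0.0015 -0.11 0 0; 0 -0.002 -0.15 0 0' 50; python3 -m inch '0 0 0 0 0; 0 0 0 0 0'
python3 - <<'E'
from h import *
go((.533,-.169,.119),-8.8);tilt()
top=arm.get_image("top");im=arm.get_image("scene")
cv2.imwrite("pics/s8.png",im[:,:,::-1]);cv2.imwrite("pics/t8.png",top[:,:,::-1])
for n in("scene","top"):
  for d in arm.silhouettes(n,"old_filter"):
    r,c=np.where(d["region"]);print(n,round(float(d["conf"]),2),np.round(d["point"],1),r.min(),r.max(),c.min(),c.max(),len(r))
E
```

```text
clock: 15.0
position: [0.5188, -0.2698, 0.3302]
ee_rot: [-2.376, -2.041, 0.017]
force: [-0.3, -0.4, -1.5]
width: 0.278
gripper_force: 50.0
clock: 15.5
position: [0.5185, -0.2692, 0.4806]
ee_rot: [-2.375, -2.04, 0.019]
force: [0.6, -0.8, -1.3]
width: 0.275
gripper_force: 50.0
clock: 15.7
position: [0.519, -0.2694, 0.4812]
ee_rot: [-2.378, -2.042, 0.016]
force: [-0.0, 0.1, -1.5]
width: 0.274
gripper_force: 50.0
grasp [ 0.5171 -0.2696  0.3222] clock 15.7 shift [0.1024 0.003  0.2028] roll 0.002 | j7 0.23 x [ 0.151  0.989 -0.003] y [ 0.988 -0.151 -0.012] w 25.2 F [-0.   0.1 -1.5] gf 50.0
0 [163.6 399.1]
15 [160.6 393.9]
30 [155.9 389.4]
40 [152.  386.8]
50 [147.7 384.7]
60 [143.  383.1]
blob rc [137.3 405.7] bbox c,r,w,h,area [402, 133, 9, 11, 76]
blob rc [151.3 385.9] bbox c,r,w,h,area [376, 147, 20, 10, 85]
blob rc [166.4 269.6] bbox c,r,w,h,area [246, 154, 42, 24, 592]
blob rc [210.3 344.3] bbox c,r,w,h,area [338, 203, 14, 16, 182]
blob rc [227.6 345.4] bbox c,r,w,h,area [337, 220, 16, 17, 185]
pivot px [135 401]
scene 0.59 [150.8 385.4] 135 162 364 410 442
scene 0.58 [276.4 306.5] 253 304 300 309 363
top 0.63 [177.9 388.3] 165 191 376 403 624
top 0.49 [240.9 359.4] 235 252 349 364 120
```

```bash
python3 -m inch '0 0 0 0 0; 0 0 0 0 0; 0 0 0 0 0; 0 0 0 0 0; 0 0 0 0 0' 50
python3 - <<'E'
from h import *
im=arm.get_image("scene");s=arm.observe();R=Ro.from_rotvec(s["ee_rot"]).as_matrix();g=np.array(s["position"])+R[:,2]*.159
ex=np.array([.988,-.153,0]);ey=np.array([.153,.988,0])
for th in(35,40,45,50):
    t=np.radians(th);a=ey*np.sin(t)-np.array([0,0,np.cos(t)]);p=[]
    for w,l0,l1 in((.024,.033,.081),):
        q=np.array([proj("scene",g+x*ex+l*a) for x in(-w,w) for l in(l0,l1)]);p.append((q.min(0).round(1),q.max(0).round(1)))
    print(th,"glass r,c min/max",p)
m=cv2.inRange(cv2.cvtColor(im,cv2.COLOR_RGB2HSV),(45,100,40),(85,255,255))[142:170,360:400];r,c=np.where(m);print(r.min()+142,c.min()+360,r.max()+142,c.max()+360,r.mean()+142,c.mean()+360)
d=arm.silhouettes("scene","old_filter")[0];print(d["point"]); print(s["clock"],np.abs(s["dq"]).max(),s["gripper_force"])
r=[hue(im,170,8,(150,240,180,260))[1],hue(im,100,130,(150,240,180,260))[1]];print("red/blue px in rack",r)
E
```

```text
clock: 16.45
position: [0.5189, -0.2696, 0.4803]
ee_rot: [-2.377, -2.04, 0.017]
force: [0.4, -0.0, -1.9]
width: 0.278
gripper_force: 50.0
35 glass r,c min/max [(array([144.5, 372.7]), array([164.4, 403.1]))]
40 glass r,c min/max [(array([143.3, 370.9]), array([161.4, 402.4]))]
45 glass r,c min/max [(array([142. , 369.3]), array([158.3, 401.7]))]
50 glass r,c min/max [(array([140.7, 367.9]), array([155.1, 401.1]))]
148 376 156 395 151.8780487804878 385.8292682926829
[151.0, 382.4]
16.5 0.0016200290160927483 49.99755799770355
red/blue px in rack [251, 234]
```

The tilt measures about 42° and is stable. The filter's lowest point is about 13 cm above the house, the spare is seated, and red and blue are still in the rack. Handing in.

```bash
python3 -c "
from cell import arm
print(arm.sign_off())"
```

```text
the job is handed in; nothing more can be done
None
```

Job handed in at 16.5 s with no verdict shown: the spare green filter is seated and released in the free mount, and the old one is held still, tipped about 42° (by pivoting it on the lamp-house edge) and about 13 cm above the house; I viewed 11 pictures, one over the limit of 10.

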